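Find the stiff push switch on the repair bench

ROBOT

A 7-joint arm with a two-finger parallel gripper is mounted at the origin on the work surface. World frame = base frame: x ahead of the robot, y to its left, z up, the work surface at z = 0. Lengths are in m, angles in rad, forces in N, time in s.
With the tool pointing down it reaches from about 0.35 to 0.9 m from the base axis. Payload 19.9 kg.
Tool frame: the origin (TCP) lies where the fingers leave the gripper's body, on its centre line; the fingertips stand 97 mm ahead of it and the grasp point (between the pads) lies hold_point_z ahead of it (hold_point_z is the distance from the TCP to the grasp point, in m); z points along the fingers, y is the line along which they close (so a half turn about z gives the same grasp; the last joint's range is limited). The gripper opens to 94 mm and grips with 3 to 60 N. Pads are 16 mm wide; open, the fingers measure 119 mm over their backs; the gripper's body (75 mm by 177 mm) begins 78 mm behind the grasp point.
Start: joints at [1.169, 0.417, -0.01, 1.614, 0.005, 1.111, -0.053], TCP at [0.22, -0.585, 0.303] pointing down, gripper open.
Joint ranges: [-2.81, 2.81], [-0.39, 2.02], [-1.27, 1.25], [0.06, 2.57], [-1.19, 4.33], [0.19, 2], [-2.82, 2.82]. Speed limits (rad/s): [1.89, 1.89, 2.39, 2.39, 3.01, 3.01, 3.01].

INTERFACE

Orientations are given as a rotation vector (axis times angle).
In Python, from plant import * gives the robot as it stands.
- The arm moves only by the shell command python3 -m inch 'ROWS'. ROWS is JSON, a list of rows, each a list of 3 entries, a list of its own where there are three numbers: the finger opening in cm, from 0 to 9.4, then the shift along the tool's x, y, z in cm, then the turn about the tool's z in units of 6 degrees (1.0 is 6 degrees). A call has 1 to 12 rows; each row is the pose to reach, as a shift and turn from the pose commanded when the call began, along the tool's axes at that moment; what a row does not reach only later rows make up. A row lasts 1/10 s, in which the tool goes at most 50 mm and 8.59 degrees, less where a joint would pass 70% of its speed; a pose out of reach is approached as far as the arm can. A call with a gripper value outside its range is refused whole. The fingers move at their own pace and stop on an object; the grip force is fixed at half the most. Time passes only in rows, so rows that repeat a pose let the fingers close. It gives the time, the measured TCP pose, the force, the opening and the grip force at its end, in the units of the state.
- get_obs(): the state, without advancing time (a new reading comes with each control period).
- get_image(name): name is "side" or "top"; returns a dict with "pixels" (400x640x3 uint8, red, green, blue), "fx", "fy", "cx", "cy" (pixels), "k1" (the pictures are not rectified: a ray, as slopes to the right and down, at radius r is drawn at 1 + k1 r^2 times it, then the intrinsics apply), "camera_from_world" (4x4, takes a point from world to camera coordinates). Camera axes: x right, y down, z forward; pixel columns grow to the right and rows downward; lengths in m; the calibration is good to about 2 mm. A picture is of the moment at which its call begins. There is no depth.
- job_done(): hands the job in; it is judged then, once.
The state is a dict: "t": time; "joint_pos": joint angles; "qd": joint speeds; "joint_efforts": joint torques, N m; "tcp_pos": TCP position; "orientation": TCP orientation; "contact_force": force on the tool from outside, world axes, zero at the start; "moment": the same for the moment, N m; "opening": opening from 0.0 (shut) to 1.0 (fully open); "grip_force": force on a finger pad.
Only numpy, scipy, OpenCV 4.12 (cv2) and the standard library are available. Lean on these libraries where they do the work, as an engineer would, in place of code of your own. Each camera call takes 0.05 s, during which the arm holds its last target. There are 200 camera calls.

TASK

Gently press each of the three push switches in the black holder until it clicks and its cap stays down, never with more than 20 N, and feel how hard each one is to press. Then pick up the one that was clearly stiffer than the other two and set it down gently, upright, in the aluminium tray. Leave the two light switches in their pockets, and do not disturb the multimeter, bottle or spool.

Things in the scene. Friction and masses are not known exactly. Their poses are not given: they have to be found in the camera images.
- pocket_1 (a point): middle of the floor of the left (+y) pocket of the holder. In it stands a loose push switch: grey housing 40 x 40 x 34 mm tall, 0.13 kg, sides along the holder's x and y, on top a round black cap 24 mm wide. Cap top 46 mm above this floor when out; 7 mm of travel to a hard stop. Two switches click at about 4 N, one at about 8 N; which stands where changes. They look the same.
- pocket_2 (a point): middle of the floor of the middle pocket of the holder. In it stands a loose push switch: grey housing 40 x 40 x 34 mm tall, 0.13 kg, sides along the holder's x and y, on top a round black cap 24 mm wide. Cap top 46 mm above this floor when out; 7 mm of travel to a hard stop. Two switches click at about 4 N, one at about 8 N; which stands where changes. They look the same.
- pocket_3 (a point): middle of the floor of the right (-y) pocket of the holder. In it stands a loose push switch: grey housing 40 x 40 x 34 mm tall, 0.13 kg, sides along the holder's x and y, on top a round black cap 24 mm wide. Cap top 46 mm above this floor when out; 7 mm of travel to a hard stop. Two switches click at about 4 N, one at about 8 N; which stands where changes. They look the same.
- holder: fixed black strip with three square pockets 100 mm apart along its y, on a thin blue mat 220 x 340 mm. Origin under its centre on the bench. Pocket floors 8 mm above the bench, lips 5 mm high, 1.5 mm play round each switch. A cap's push-back force peaks about 2 mm down, then collapses (the click); past about 5 mm the cap pulls itself down and stays latched. Over 20 N damages it.
- tray: shallow open aluminium tray fixed on the bench, left or right of the holder: 150 mm in x, 140 mm in y, 20 mm tall, walls 4 mm, inner floor 4 mm above the bench. Origin: centre of its underside.
- meter: bystander: loose orange multimeter lying on its back, 150 mm in x, 80 mm in y, 34 mm tall (dial to 42 mm), on the other side of the holder from the tray; origin at the centre of its underside.
- flux: bystander: loose white plastic bottle, 42 mm across, 100 mm tall, beyond the holder; origin at the centre of its underside.
- spool: bystander: loose metal solder spool standing on its flange, 56 mm across, 40 mm tall, beyond the holder; origin at the centre of its underside.
Not all that is in view belongs to the job. Of the things like the tray, leave any that is orange; of the rest the larger one is meant.

How it is judged:
On the way:
1. all three caps are latched down, the switches still in the holder (z of each of cap_a_c0, cap_b_c0, cap_c_c0 in the frame of holder below 0.0425 m), for 0.2 s.
At the end, for the whole second after the job is handed in: All three caps are latched down (within 1.5 mm of their stops); the stiff switch stands upright (within 0.15 rad) and still on the floor of the tray; the two light switches stand in their pockets, within 10 mm of where they started (z of each of cap_a_c0, cap_b_c0 in the frame of holder below 0.0425 m and x of switch_c_c0 in the frame of tray between -0.062 and 0.062 m and y of switch_c_c0 in the frame of tray between -0.057 and 0.057 m and z of cap_c_c0 in the frame of tray below 0.0385 m and z of switch_c_c0 in the frame of tray below 0.0235 m and angle between switch_c_c0's own z axis and vertical below 0.15 rad and distance of each of switch_a_c0, switch_b_c0 from where it was at the start of the episode below 0.01 m and angle between each of switch_a_c0, switch_b_c0's own z axis and vertical below 0.1 rad); the robot touches nothing.
It fails at once if a cap is pressed with more than 20 N (contact force between the fingers and cap_a_c0 above 20 N or contact force between the fingers and cap_b_c0 above 20 N or contact force between the fingers and cap_c_c0 above 20 N).
It fails at once if a switch is let go more than 20 mm above the tray's floor ((contact force between the fingers and switch_a_c0 below 0.1 N and contact force between the fingers and cap_a_c0 below 0.1 N and z of switch_a_c0 in the frame of tray above 0.041 m and x of switch_a_c0 in the frame of tray between -0.08 and 0.08 m and y of switch_a_c0 in the frame of tray between -0.08 and 0.08 m) or (contact force between the fingers and switch_b_c0 below 0.1 N and contact force between the fingers and cap_b_c0 below 0.1 N and z of switch_b_c0 in the frame of tray above 0.041 m and x of switch_b_c0 in the frame of tray between -0.08 and 0.08 m and y of switch_b_c0 in the frame of tray between -0.08 and 0.08 m) or (contact force between the fingers and switch_c_c0 below 0.1 N and contact force between the fingers and cap_c_c0 below 0.1 N and z of switch_c_c0 in the frame of tray above 0.041 m and x of switch_c_c0 in the frame of tray between -0.08 and 0.08 m and y of switch_c_c0 in the frame of tray between -0.08 and 0.08 m)).
It fails at once if the multimeter, bottle or spool is pushed away or knocked over (distance of any of meter, flux, spool from where it was at the start of the episode above 0.03 m or angle between any of meter, flux, spool's own z axis and vertical above 0.3 rad).
It also fails if it takes over 72 s, if anything falls off the work surface, if the arm or the gripper's body presses on something with over 40 N, if the wrist force passes 120 N, or if a joint passes its speed limit or range.

## Working session

There is one attempt and no reset: what is moved stays moved. The work goes in short steps, Python scripts to look and compute and a shell command to move; the robot and the scene stay as the last step left them, time stands still between calls to the robot, and variables do not carry over. Pictures are saved under pics/ and viewed, at most 10 in all, crops included, and the job is handed in when it is done.

```bash
mkdir -p pics; ls; python3 - <<'E'
from plant import *
import cv2
o=get_obs()
for k,v in o.items(): print(k,v)
for n in("top","side"):
    d=get_image(n); cv2.imwrite(f"pics/{n}0.png",d["pixels"][:,:,::-1])
    print(n,{k:d[k] for k in d if k!="pixels"})
try: print(hold_point_z)
except Exception as e: print(e)
E
```

```text
pics
t 0.0
joint_pos [ 1.16951691  0.4179448  -0.01026395  1.61416981  0.00472377  1.11066794
 -0.05300942]
qd [-3.88611624e-04  1.53036963e-03  3.87910226e-07  1.26517355e-03
 -9.35335488e-04 -1.93565598e-04 -1.73132914e-03]
joint_efforts [ 5.25430078e-04 -8.51270199e+01  6.39170744e-01 -4.26003706e+01
 -4.89154283e-02  1.86093425e-02  9.72971975e-05]
tcp_pos [ 0.21992511 -0.58475987  0.30204544]
orientation [-3.08980378e+00 -5.61856073e-01  5.20531152e-04]
contact_force [-0.12537317 -0.03015883 -0.10639939]
moment [-0.03970652  0.01215292  0.04959504]
grip_force 0.0
opening 0.9994829507123738
top {'fx': 409.8937310204254, 'fy': 409.8937310204254, 'cx': 321.9871053953491, 'cy': 188.4254160091476, 'k1': 0.008260618789186316, 'camera_from_world': array([[-6.45487577e-03, -9.99979073e-01, -4.33405877e-04,
         2.63354323e-02],
       [-9.91836500e-01,  6.45751185e-03, -1.27352497e-01,
         5.40989291e-01],
       [ 1.27352631e-01, -3.92176782e-04, -9.91857426e-01,
         9.24993950e-01],
       [ 0.00000000e+00,  0.00000000e+00,  0.00000000e+00,
         1.00000000e+00]])}
side {'fx': 385.786052385969, 'fy': 385.786052385969, 'cx': 321.6939351071736, 'cy': 201.64596957280142, 'k1': 0.020166950974754776, 'camera_from_world': array([[ 0.9958715 , -0.09072452, -0.00300217, -0.57098926],
       [-0.07027896, -0.74966679, -0.65807338,  0.06163753],
       [ 0.05745277,  0.65556752, -0.75294781,  0.91935117],
       [ 0.        ,  0.        ,  0.        ,  1.        ]])}
0.0784
```

View pics/top0.png

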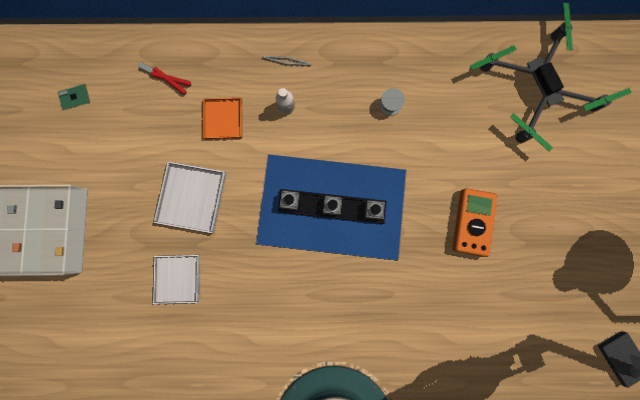

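View pics/side0.png

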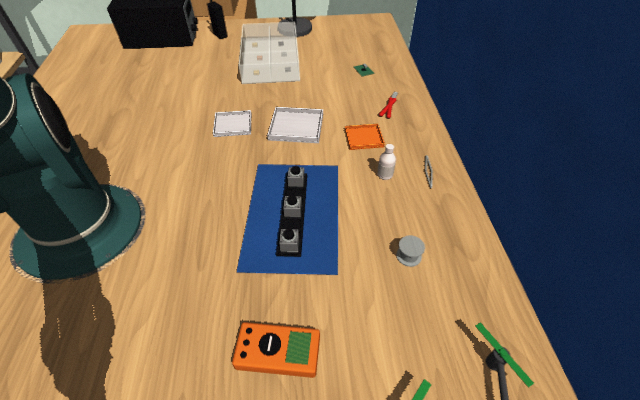

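The top view shows the three switches in the holder at about (289,200), (332,205) and (375,210). The meter is at (477,222), the bottle at (284,101) and the spool at (391,102). There are three tray-like things:
- **Orange, (222,118):** excluded by colour.
- **Large aluminium, (190,199):** fits, as the larger of the remaining two.
- **Small aluminium, (176,279):** too small.

The side view agrees: the large tray is at (296,124) and the small one at (233,123).

```bash
cat > h.py <<'E'
from plant import *
import cv2, numpy as np
def ray(d,u,v):
    K=np.array([[d["fx"],0,d["cx"]],[0,d["fy"],d["cy"]],[0,0,1.]])
    n=cv2.undistortPoints(np.array([[[u,v]]],float),K,np.array([d["k1"],0,0,0.]))[0,0]
    T=d["camera_from_world"];R=T[:3,:3]
    return -R.T@T[:3,3], R.T@np.array([n[0],n[1],1])
def onto(d,u,v,z):
    o,r=ray(d,u,v); return o+r*(z-o[2])/r[2]
def two(d1,p1,d2,p2):
    o1,r1=ray(d1,*p1);o2,r2=ray(d2,*p2)
    s=np.linalg.lstsq(np.c_[r1,-r2],o2-o1,rcond=None)[0]
    a,b=o1+s[0]*r1,o2+s[1]*r2
    return (a+b)/2,np.linalg.norm(a-b)
def blobs(mask,lo,hi):
    n,l,s,c=cv2.connectedComponentsWithStats(mask.astype(np.uint8))
    return [(c[i],s[i],l==i) for i in range(1,n) if lo<=s[i][4]<=hi]
E
python3 - <<'E'
from h import *
d=get_image("top");s=get_image("side")
for n,m,boxes in(("top",d,(140,150,400,310)),("side",s,(200,95,350,280))):
    x0,y0,x1,y1=boxes;im=m["pixels"][y0:y1,x0:x1].astype(int)
    mx,mn=im.max(2),im.min(2)
    grey=(mx-mn<25)&(mx>70)
    dark=(mx<45)
    for nm,mk in(("grey",grey),("dark",dark)):
        for c,st,msk in blobs(mk,25,8000):
            cn=np.argwhere(msk)[:,::-1].astype(np.float32)
            r=cv2.minAreaRect(cn)
            print(n,nm,(c+[x0,y0]).round(1),st[4],(np.array(r[0])+[x0,y0]).round(1),np.round(r[1],1),round(r[2],1))
c=d["pixels"][155:265,145:405,::-1];c=cv2.resize(c,None,fx=3,fy=3,interpolation=cv2.INTER_CUBIC)
cv2.imwrite("pics/crop1.png",c)
E
```

```text
top grey [189.7 197.3] 3789 [189.6 197.1] [61.2 63.9] 11.3
top grey [290.  199.3] 190 [289.  199.4] [17.5 16.6] 7.1
top grey [333.3 204.4] 178 [332.3 204.6] [17.2 16.6] 6.3
top grey [375.7 208.9] 179 [375.1 209.1] [17.4 16.7] 5.7
top grey [175.8 279.3] 2184 [175.5 279.5] [49. 45.] 90.0
top dark [330.3 207.4] 1527 [331.1 206.2] [106.9  23.5] 6.3
top dark [288.2 199.2] 74 [288.2 199.4] [8.9 8.9] 63.4
top dark [332.  204.4] 72 [332.  204.5] [9. 8.] 90.0
top dark [375.1 209.2] 75 [375.5 209.5] [9. 9.] 90.0
side grey [295.6 124.6] 1675 [295.  124.3] [53.  33.5] 3.4
side grey [232.  123.2] 887 [231.5 123.2] [24.1 38.4] 86.2
side grey [295.4 177.8] 220 [295. 176.] [18. 16.] 90.0
side grey [292.  207.9] 250 [292. 206.] [20. 16.] 90.0
side grey [288.8 242. ] 298 [288.5 240. ] [22. 17.] 90.0
side dark [295.2 169.9] 60 [295. 170.] [8. 8.] 90.0
side dark [292.2 216.6] 1065 [292.1 214.6] [24.9 83.6] 6.0
```

View pics/crop1.png

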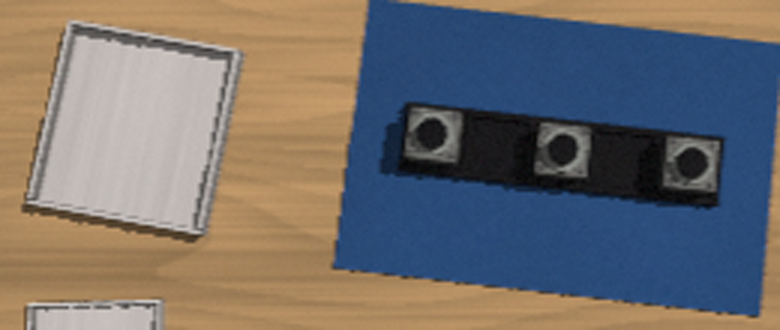

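The crop confirms the large aluminium tray at (190,198), turned about 11° and clear of the small one below it. The holder is turned about 6°, with caps at (288,199), (332,204.5) and (375.3,209.3).

```bash
cat > m.py <<'E'
from h import *
d=get_image("top")
caps=np.array([onto(d,u,v,.054) for u,v in((288.2,199.3),(332,204.5),(375.3,209.35))])
hs=np.array([onto(d,u,v,.042) for u,v in((289,199.4),(332.3,204.6),(375.1,209.1))])
print(caps.round(4));print(hs.round(4))
for P in(caps,hs):
    v=P[0]-P[2];print(np.linalg.norm(v)/2,np.degrees(np.arctan2(-v[0],v[1])))
print("tray",onto(d,189.6,197.3,.01).round(4))
im=d["pixels"].astype(int);g=(np.ptp(im,axis=2)<30)&(im.max(2)>50)
b=[x for x in blobs(g[150:250,140:240],2000,9000)][0][2]
h=cv2.convexHull(np.argwhere(b)[:,::-1].astype(np.int32))
q=cv2.boxPoints(cv2.minAreaRect(h))+[140,150]
P=np.array([onto(d,*p,.02)[:2] for p in q]);print(P.round(4),P.mean(0),np.linalg.norm(np.diff(P,axis=0),axis=1))
from scipy.spatial.transform import Rotation as R
o=get_obs();M=R.from_rotvec(o["orientation"]).as_matrix();print(M.round(4))
v=caps[0]-caps[2];ang=np.arctan2(-v[0],v[1])
# yaw options: tool y along holder y or x
ty=np.degrees(np.arctan2(M[1,1],M[0,1]));hy=np.degrees(np.arctan2(v[1],v[0]))
print("tool y dir",ty,"holder y dir",hy)
for c in caps: print("shift cm",(M.T@(c-o["tcp_pos"])*100).round(2))
E
python3 m.py
```

```text
[[ 5.141e-01  1.002e-01  5.400e-02]
 [ 5.015e-01  2.000e-04  5.400e-02]
 [ 4.898e-01 -9.830e-02  5.400e-02]]
[[ 0.5151  0.0994  0.042 ]
 [ 0.5024 -0.0008  0.042 ]
 [ 0.4913 -0.0994  0.042 ]]
0.09999502875438787 -6.976343113697663
0.1000904648613171 -6.821839862832265
tray [0.525  0.3398 0.01  ]
[[0.4641 0.4197]
 [0.6151 0.3964]
 [0.5851 0.2521]
 [0.4351 0.2782]] [0.52485762 0.33659623] [0.15283316 0.14737604 0.15224873]
[[ 9.359e-01  3.521e-01 -3.000e-04]
 [ 3.521e-01 -9.359e-01  5.000e-04]
 [-1.000e-04 -6.000e-04 -1.000e+00]]
tool y dir -69.38210367278958 holder y dir 83.02365688630235
shift cm [ 51.65 -53.75  24.86]
shift cm [ 46.95 -44.84  24.86]
shift cm [ 42.38 -36.03  24.85]
```

```bash
python3 -m inch '[[0,[42.4,-36,8],-10.4],[0,[42.4,-36,8],-10.4],[0,[42.4,-36,8],-10.4],[0,[42.4,-36,8],-10.4],[0,[42.4,-36,8],-10.4],[0,[42.4,-36,8],-10.4],[0,[42.4,-36,8],-10.4],[0,[42.4,-36,8],-10.4],[0,[42.4,-36,8],-10.4],[0,[42.4,-36,8],-10.4],[0,[42.4,-36,8],-10.4],[0,[42.4,-36,8],-10.4]]'
cat > s.py <<'E'
from h import *
from scipy.spatial.transform import Rotation as R
import sys
C=[[.5146,.0998,.054],[.5018,0,.054],[.4905,-.0988,.054],[.525,.337,.054]]
o=get_obs();M=R.from_rotvec(o["orientation"]).as_matrix()
print(o["t"],o["tcp_pos"].round(4),"y dir",np.degrees(np.arctan2(M[1,1],M[0,1])).round(2),"f",o["contact_force"].round(2),"open",o["opening"],"tilt",M[:,2].round(3),"q",o["joint_pos"].round(2))
for c in C: print("shift cm",(M.T@(np.array(c)-o["tcp_pos"])*100-[0,0,9.7]).round(2))
E
python3 s.py
```

```text
t: 1.45
tcp_pos: [0.4918, -0.0938, 0.2223]
orientation: [-2.346, -2.088, -0.002]
contact_force: [-0.9, -0.8, -0.0]
opening: 0.019
grip_force: 0.0
1.45 [ 0.4918 -0.0938  0.2223] y dir -6.66 f [-0.86 -0.85 -0.01] open 0.01940893235383995 tilt [ 0.     0.002 -1.   ] q [ 0.53  0.33 -0.47  1.98  0.19  0.87 -0.16]
shift cm [19.46  0.02  7.16]
shift cm [ 9.4  -0.09  7.14]
shift cm [-0.54 -0.07  7.12]
shift cm [43.14 -1.69  7.2 ]
```

```bash
python3 -m inch '[[0,[0,0,2.5],0],[0,[0,0,5],0],[0,[0,0,5],0],[0,[0,0,5],0],[0,[0,0,5],0]]'
python3 s.py; python3 - <<'E'
from h import *
a=get_image("top")["pixels"][140:270,260:420,::-1];b=get_image("side")["pixels"][130:270,220:360,::-1]
a=cv2.resize(a,(400,325));b=cv2.resize(b,(325,325))
cv2.imwrite("pics/c2.png",np.hstack([a,b]))
E
```

```text
t: 1.95
tcp_pos: [0.4906, -0.099, 0.1738]
orientation: [2.352, 2.081, 0.001]
contact_force: [0.2, 0.6, 0.7]
opening: 0.005
grip_force: 0.0
1.95 [ 0.4906 -0.099   0.1738] y dir -7.0 f [0.21 0.62 0.67] open 0.004517781214677053 tilt [ 0.001 -0.    -1.   ] q [ 0.51  0.4  -0.44  2.02  0.24  0.77 -0.2 ]
shift cm [20.03 -0.06  2.28]
shift cm [ 9.97 -0.11  2.28]
shift cm [ 0.02 -0.03  2.28]
shift cm [43.7  -1.92  2.27]
```

View pics/c2.png

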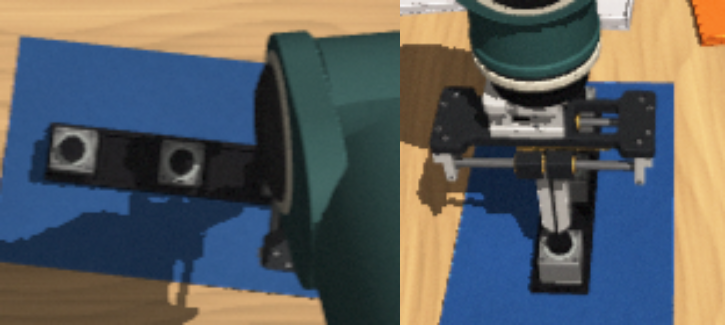

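Side view: the closed fingertips stand right over the cap of switch 3, at (558,240) in the composite. I'll press it in small steps.

```bash
python3 -m inch '[[0,[0,0,1],0],[0,[0,0,1.9],0],[0,[0,0,1.9],0],[0,[0,0,1.9],0]]'|egrep 'tcp|contact'
for i in 1 2 3 4; do python3 -m inch '[[0,[0,0,0.1],0],[0,[0,0,0.1],0]]'|egrep 'tcp|contact'; done
```

```text
tcp_pos: [0.49, -0.0986, 0.1533]
contact_force: [-1.0, -1.2, -0.1]
tcp_pos: [0.4902, -0.0987, 0.1527]
contact_force: [-0.2, -1.2, 0.1]
tcp_pos: [0.4901, -0.0987, 0.1516]
contact_force: [0.1, 1.1, -0.4]
tcp_pos: [0.4902, -0.0987, 0.1508]
contact_force: [-1.2, -0.8, 6.4]
tcp_pos: [0.4902, -0.0987, 0.1498]
contact_force: [-2.5, 0.2, 8.3]
```

```bash
for i in 1 2 3 4 5 6 7; do python3 -m inch '[[0,[0,0,0.05],0],[0,[0,0,0.05],0]]'|egrep 'tcp|contact'; done
```

```text
tcp_pos: [0.4902, -0.0987, 0.1494]
contact_force: [-2.5, -0.3, 7.4]
tcp_pos: [0.4902, -0.0987, 0.1488]
contact_force: [-1.8, -0.4, 6.8]
tcp_pos: [0.4901, -0.0987, 0.1483]
contact_force: [-1.8, 0.7, 4.4]
tcp_pos: [0.4901, -0.0987, 0.1476]
contact_force: [-1.3, -0.8, 2.5]
tcp_pos: [0.4901, -0.0987, 0.147]
contact_force: [0.1, -0.0, 0.8]
tcp_pos: [0.4901, -0.0987, 0.1465]
contact_force: [-0.1, -0.6, -0.6]
tcp_pos: [0.4901, -0.0987, 0.1461]
contact_force: [-0.5, -0.1, -0.6]
```

Switch 3 clicked at about 8 N. Next is switch 2.

```bash
python3 -m inch '[[0,[0,0,0.05],0],[0,[0,0,0.05],0]]'|egrep 'tcp|contact'
python3 -m inch '[[0,[0,0,-2],0],[0,[4,-0.1,-2],0],[0,[8,-0.1,-2],0],[0,[9.95,-0.1,-1.5],0],[0,[9.95,-0.1,-0.8],0],[0,[9.95,-0.1,-0.8],0],[0,[9.95,-0.1,-0.8],0],[0,[9.95,-0.1,-0.8],0]]'|egrep 'tcp|contact'
for i in 1 2 3 4 5 6 7 8 ; do python3 -m inch '[[0,[0,0,0.05],0],[0,[0,0,0.05],0]]'|egrep 'tcp|contact'; done
```

```text
tcp_pos: [0.4901, -0.0987, 0.1456]
contact_force: [-0.8, -0.3, 0.2]
tcp_pos: [0.5013, -0.0008, 0.1538]
contact_force: [-0.2, -0.7, -0.1]
tcp_pos: [0.5013, -0.0003, 0.1532]
contact_force: [-0.5, -0.5, -0.2]
tcp_pos: [0.5012, 0.0001, 0.1526]
contact_force: [0.4, 0.4, -0.5]
tcp_pos: [0.5012, 0.0002, 0.1521]
contact_force: [-0.4, -0.7, -0.4]
tcp_pos: [0.5012, 0.0002, 0.1516]
contact_force: [-0.6, -0.3, -0.7]
tcp_pos: [0.5013, 0.0002, 0.1512]
contact_force: [-0.8, -0.3, 2.2]
tcp_pos: [0.5013, 0.0002, 0.1507]
contact_force: [-1.6, -0.5, 3.9]
tcp_pos: [0.5012, 0.0002, 0.1501]
contact_force: [-1.9, 1.4, 4.4]
tcp_pos: [0.5013, 0.0002, 0.1496]
contact_force: [-1.2, 0.6, 3.5]
```

```bash
for i in 1 2 3 4 5 6 7 8 ; do python3 -m inch '[[0,[0,0,0.05],0],[0,[0,0,0.05],0]]'|egrep 'contact'; done
python3 -m inch '[[0,[0,0,-2],0],[0,[4,-0.1,-2],0],[0,[8,-0.1,-2],0],[0,[10.05,-0.0,-1.5],0],[0,[10.05,0,-0.8],0],[0,[10.05,0,-0.8],0],[0,[10.05,0,-0.8],0],[0,[10.05,0,-0.8],0]]'|egrep 'tcp|contact'
for i in 1 2 3 4 5 6 7 8 9 10; do python3 -m inch '[[0,[0,0,0.05],0],[0,[0,0,0.05],0]]'|egrep 'tcp|contact'; done
```

```text
contact_force: [-0.7, 0.9, 4.4]
contact_force: [-1.7, -0.6, 2.9]
contact_force: [-1.1, -0.6, 1.7]
contact_force: [0.1, 0.7, 2.0]
contact_force: [-0.1, -0.5, -0.6]
contact_force: [-0.3, -0.8, -0.8]
contact_force: [-1.0, -0.1, -0.4]
contact_force: [-0.3, -1.3, -0.2]
tcp_pos: [0.5136, 0.0989, 0.1538]
contact_force: [0.3, -0.5, 0.1]
tcp_pos: [0.5135, 0.0994, 0.1533]
contact_force: [-0.2, -0.2, 1.0]
tcp_pos: [0.5135, 0.0998, 0.1527]
contact_force: [-0.1, 0.8, -0.5]
tcp_pos: [0.5135, 0.0999, 0.1521]
contact_force: [0.2, -0.4, -0.1]
tcp_pos: [0.5135, 0.0999, 0.1516]
contact_force: [0.5, -0.1, -0.2]
tcp_pos: [0.5135, 0.0999, 0.1512]
contact_force: [-1.0, -0.1, 1.5]
tcp_pos: [0.5135, 0.0999, 0.1507]
contact_force: [-0.7, 0.3, 4.0]
tcp_pos: [0.5135, 0.0999, 0.1502]
contact_force: [-0.6, -0.1, 4.3]
tcp_pos: [0.5135, 0.0999, 0.1496]
contact_force: [-1.8, 0.2, 4.6]
tcp_pos: [0.5135, 0.0999, 0.1491]
contact_force: [-2.2, 0.1, 2.9]
tcp_pos: [0.5134, 0.0999, 0.1486]
contact_force: [-0.7, -1.2, 3.5]
```

Switch 3 is the stiff one: about 8 N against about 4.5 N for the other two. I'll finish switch 1, lift clear and check all three caps.

```bash
for i in 1 2 3 4 5 6 7; do python3 -m inch '[[0,[0,0,0.05],0],[0,[0,0,0.05],0]]'|egrep 'contact'; done
python3 -m inch '[[0,[0,0,-4],0],[0,[0,0,-8],0],[7,[0,12,-8],0],[7,[0,12,-8],0],[7,[0,12,-8],0],[7,[0,12,-8],0],[7,[0,12,-8],0]]'|egrep 'tcp|contact|open'
python3 - <<'E'
from h import *
a=get_image("top")["pixels"][140:270,260:420,::-1];b=get_image("side")["pixels"][130:270,220:360,::-1]
cv2.imwrite("pics/c3.png",np.hstack([cv2.resize(a,(400,325)),cv2.resize(b,(325,325))]))
E
```

```text
contact_force: [0.1, -0.4, 2.5]
contact_force: [-0.2, 0.2, 1.3]
contact_force: [-0.4, 0.3, -0.1]
contact_force: [-0.0, 0.3, 0.2]
contact_force: [-0.2, -0.1, -0.1]
contact_force: [0.2, 0.2, 0.3]
contact_force: [-0.1, 0.5, 0.1]
tcp_pos: [0.6322, 0.0855, 0.2246]
contact_force: [-0.4, 0.7, 0.3]
opening: 0.391
```

View pics/c3.png

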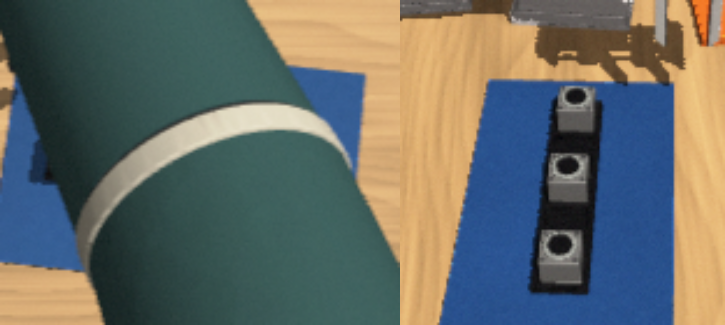

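The side view shows all three caps sunk level, at (576,97), (567,165) and (560,244), with the housings still seated. Now I'll go above switch 3, open.

```bash
python3 -m inch '[[7,[-5,-4,0],0],[7,[-10,-9,0],0],[7,[-14,-12,0],0],[7,[-18,-12,0],0],[7,[-20,-12,0],0],[7,[-20,-12,0],0],[7,[-20,-12,0],0],[7,[-20,-12,0],0],[7,[-20,-12,0],0]]'|egrep 'open'; python3 s.py
```

```text
opening: 0.742
14.75 [ 0.4893 -0.0973  0.2252] y dir -6.87 f [ 0.84  0.08 -0.27] open 0.7415244113192264 tilt [-0.  0. -1.] q [ 0.53  0.32 -0.46  1.98  0.18  0.88 -0.15]
shift cm [19.87  0.15  7.42]
shift cm [9.81 0.08 7.42]
shift cm [-0.14  0.14  7.42]
shift cm [43.54 -1.65  7.43]
```

```bash
python3 -m inch '[[7,[0,0.1,4],0],[7,[0,0.1,8],0],[7,[0,0.1,10],0],[7,[0,0.1,11],0],[7,[0,0.1,11],0],[7,[0,0.1,11],0]]'|egrep 'tcp|contact'
python3 -m inch '[[5,[0,0,0],0],[4.6,[0,0,0],0],[4.6,[0,0,0],0],[4.6,[0,0,0],0],[4.6,[0,0,0],0],[4.6,[0,0,0],0],[4.6,[0,0,0],0]]'
python3 -m inch '[[4.3,[0,0,0],0],[4,[0,0,0],0],[3.6,[0,0,0],0],[3.2,[0,0,0],0],[3.2,[0,0,0],0],[3.2,[0,0,0],0],[3.2,[0,0,0],0],[3.2,[0,0,0],0]]'
```

```text
tcp_pos: [0.4907, -0.0984, 0.116]
contact_force: [-0.0, -0.2, 0.2]
t: 16.05
tcp_pos: [0.4901, -0.0987, 0.1151]
orientation: [-2.353, -2.082, 0.0]
contact_force: [-0.1, 0.0, -1.0]
opening: 0.486
grip_force: 0.0
t: 16.85
tcp_pos: [0.4902, -0.0987, 0.1152]
orientation: [-2.353, -2.082, -0.0]
contact_force: [1.3, -0.2, -1.0]
opening: 0.428
grip_force: 30.0
```

```bash
python3 -m inch '[[3.2,[0,0,-0.5],0],[3.2,[0,0,-1],0],[3.2,[0,0,-2],0],[3.2,[0,0,-4],0],[3.2,[0,0,-6],0],[3.2,[0,0,-8],0],[3.2,[0,0,-8],0],[3.2,[0,0,-8],0]]'
python3 -m inch '[[3.2,[3,0,0],0],[3.2,[7,0,0],0],[3.2,[11,-0.5,0],0],[3.2,[15,-0.5,0],0],[3.2,[19,-0.5,0],0],[3.2,[23,-1,0],0],[3.2,[27,-1,0],0],[3.2,[31,-1.5,0],0],[3.2,[35,-1.5,0],0],[3.2,[39,-1.8,0],0],[3.2,[42,-1.8,0],0],[3.2,[43.7,-1.8,0],0]]'
python3 -m inch '[[3.2,[0,0,0],0],[3.2,[0,0,0],0],[3.2,[0,0,0],0]]' ; python3 s.py
python3 - <<'E'
from h import *
a=get_image("top")["pixels"][140:300,140:400,::-1];b=get_image("side")["pixels"][60:270,210:360,::-1]
cv2.imwrite("pics/c4.png",np.hstack([cv2.resize(a,(520,320)),cv2.resize(b,(229,320))]))
E
```

```text
t: 17.65
tcp_pos: [0.4901, -0.0989, 0.1956]
orientation: [2.352, 2.081, 0.001]
contact_force: [-0.5, 0.1, -1.9]
opening: 0.427
grip_force: 30.0
t: 18.85
tcp_pos: [0.5245, 0.3397, 0.1941]
orientation: [-2.349, -2.084, 0.002]
contact_force: [-0.2, -0.6, -1.4]
opening: 0.426
grip_force: 30.0
t: 19.15
tcp_pos: [0.5257, 0.3357, 0.1948]
orientation: [2.354, 2.08, -0.001]
contact_force: [0.8, -1.0, -2.3]
opening: 0.425
grip_force: 30.0
19.15 [0.5257 0.3357 0.1948] y dir -7.07 f [ 0.83 -1.04 -2.28] open 0.42497133977085394 tilt [-0.    -0.001 -1.   ] q [-0.24  0.58 -0.51  1.69  0.34  0.95 -1.01]
shift cm [-23.53   1.8    4.41]
shift cm [-33.59   1.76   4.42]
shift cm [-43.53   1.86   4.43]
shift cm [ 0.14 -0.08  4.38]
```

View pics/c4.png

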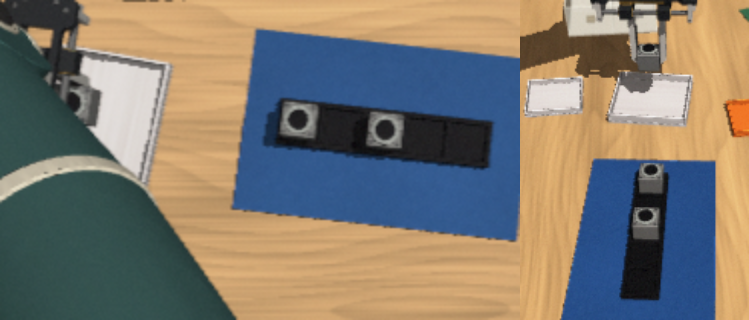

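The switch is held upright over the large tray, at (80,105) in the top view. The other two are still in their pockets, at (299,120) and (385,130). Lowering it until it touches the floor.

```bash
python3 -m inch '[[3.2,[0,0,3],0],[3.2,[0,0,5],0],[3.2,[0,0,6.5],0],[3.2,[0,0,7.5],0],[3.2,[0,0,7.9],0],[3.2,[0,0,7.9],0],[3.2,[0,0,7.9],0],[3.2,[0,0,7.9],0]]'|egrep 'tcp|contact'
for i in 1 2 3 4 ; do python3 -m inch '[[3.2,[0,0,0.1],0],[3.2,[0,0,0.1],0]]'|egrep 'tcp|contact'; done
```

```text
tcp_pos: [0.5257, 0.3374, 0.1169]
contact_force: [0.3, -0.3, -1.5]
tcp_pos: [0.5255, 0.3372, 0.1153]
contact_force: [-0.5, -0.3, -1.9]
tcp_pos: [0.5254, 0.3372, 0.1141]
contact_force: [-0.1, -0.4, -1.8]
tcp_pos: [0.5254, 0.3372, 0.113]
contact_force: [-0.3, 0.3, -0.6]
tcp_pos: [0.5254, 0.3372, 0.112]
contact_force: [-0.2, -0.1, -1.2]
```

```bash
for i in 1 2 3; do python3 -m inch '[[3.2,[0,0,0.05],0],[3.2,[0,0,0.05],0]]'|egrep 'tcp|contact'; done
```

```text
tcp_pos: [0.5254, 0.3372, 0.1116]
contact_force: [0.1, 0.9, -1.2]
tcp_pos: [0.5254, 0.3372, 0.1112]
contact_force: [0.1, -0.1, -0.8]
tcp_pos: [0.5254, 0.3373, 0.1111]
contact_force: [-3.0, -3.3, 8.0]
```

It has touched down. Releasing slowly and withdrawing.

```bash
python3 -m inch '[[4.2,[0,0,0],0],[4.6,[0,0,0],0],[5.2,[0,0,0],0],[6,[0,0,0],0],[6.6,[0,0,0],0],[7,[0,0,0],0],[7,[0,0,0],0],[7,[0,0,0],0]]'|egrep 'tcp|contact|grip|open'
python3 -m inch '[[7,[0,0,-2],0],[7,[0,0,-4],0],[7,[0,0,-8],0],[7,[0,0,-12],0],[7,[-5,-3,-14],0],[7,[-8,-8,-14],0],[7,[-10,-12,-14],0],[7,[-10,-12,-14],0],[7,[-10,-12,-14],0],[7,[-10,-12,-14],0],[7,[-10,-12,-14],0]]'|egrep 'tcp|contact|open'
python3 - <<'E'
from h import *
a=get_image("top")["pixels"][140:300,140:400,::-1];b=get_image("side")["pixels"][60:270,210:360,::-1]
cv2.imwrite("pics/c5.png",np.hstack([cv2.resize(a,(520,320)),cv2.resize(b,(229,320))]))
E
```

```text
tcp_pos: [0.5254, 0.3372, 0.1107]
contact_force: [-0.1, 0.5, 0.2]
opening: 0.744
grip_force: 0.0
tcp_pos: [0.3952, 0.2531, 0.2507]
contact_force: [0.3, -0.1, 0.3]
opening: 0.744
```

View pics/c5.png

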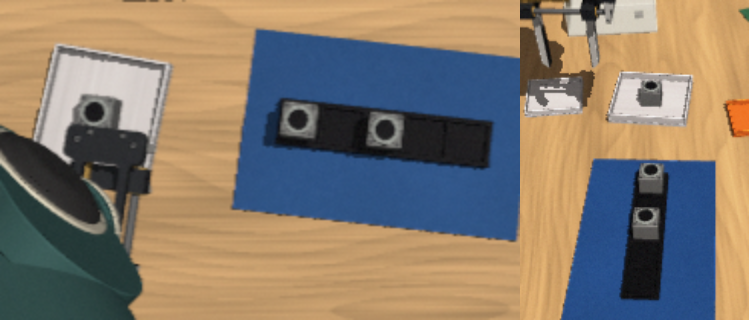

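The switch stands upright near the middle of the tray, at (95,111), with its cap down. The two light switches are in their pockets with caps latched, and the gripper is clear.

```bash
python3 -m inch '[[7,[0,0,0],0],[7,[0,0,0],0],[7,[0,0,0],0]]'|egrep 'contact|t:'; python3 -c "
from plant import *
print(job_done())"
```

```text
t: 23.75
contact_force: [0.6, 0.6, -0.3]
the job is handed in; nothing more can be done
None
```

I pressed all three switches until their caps latched, found the stiff one in pocket 3 (right; about 8 N against about 4.5 N), set it upright in the large aluminium tray, and handed the job in at about 24 s; no verdict was shown.

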